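# Set a grinding roller in the wear gauge

## Robot

A 6-joint arm with a two-finger parallel gripper is mounted at the origin on the work surface. World frame = base frame: x ahead of the robot, y to its left, z up, the work surface at z = 0. Lengths are in m, angles in degrees, forces in N, time in s.
With the tool pointing down it reaches from about 0.25 to 0.8 m from the base axis. Payload 3.9 kg.
Tool frame: the origin (TCP) lies on the centre line of the jaws, within the pads' length; the fingertips stand tip_extent ahead of it and the grasp point (between the pads) lies 8 mm behind it (tip_extent is the distance from the TCP to the fingertips, in m); z points along the fingers, y is the line along which they close (so a half turn about z gives the same grasp; the last joint's range is limited). The gripper opens to 85 mm and grips with 20 to 120 N. Pads are 22 mm wide; open, the fingers measure 114 mm over their backs; the gripper's body (76 mm by 85 mm) begins 54 mm behind the grasp point. The pads swing forward as they close: fully open they stand 13 mm farther back than shut.
Start: joints at [-68.411, 14.897, -7.913, 67.191, 0, 90], TCP at [0.193, -0.488, 0.242] pointing down, gripper open.
Joint ranges: [-159.42, 159.42], [-47.68, 98.78], [-73.54, 78.23], [-108.79, 121.32], [-90, 84.71], [-180, 180]. Speed limits (degrees/s): [147.25, 147.25, 180, 180, 180, 180].

## Interface

Orientations are given as a 3x3 rotation matrix whose columns are the frame's x, y, z axes.
In Python, from workcell import * gives the robot as it stands.
- The arm moves only by the tool drive_tool, never from a script. Its argument "moves" is a list that holds one entry, the list of rows, each a list of 5 numbers: the shift along the tool's x, y, z in mm, then the turn about the tool's z in degrees, then the opening in per cent of the stroke, from 0 (shut) to 100 (fully open). In form: [[[x, y, z, roll, jaw], ...]]. A call has 1 to 8 rows; each row is the pose to reach, as a shift and turn from the pose commanded when the call began, along the tool's axes at that moment; what a row does not reach only later rows make up. A row lasts 1/12 s, in which the tool goes at most 41.7 mm and 7.16 degrees, less where a joint would pass 70% of its speed; a pose out of reach is approached as far as the arm can. A call with a gripper value outside its range is refused whole. The fingers move at their own pace and stop on an object; the grip force is fixed at half the most. Time passes only in rows, so rows that repeat a pose let the fingers close. It gives the time, the measured TCP pose, the force, the opening and the grip force at its end, in the units of the state.
- sense(): the state, without advancing time (a new reading comes with each control period).
- camera(name): name is "scene" or "top"; returns a dict with "pixels" (420x560x3 uint8, blue, green, red), "range_z" (420x560 float32, m along the optical axis (not along the pixel's ray), 0 where there is no reading), "vfov" (degrees; the focal length in pixels is half the picture's height over the tangent of half this angle, whatever the lens; pixels are square), "cx", "cy" (the principal point, pixels), "distortion" ([k1, k2, p1, p2, k3] as OpenCV has them; the pictures are not rectified), "cam_to_world" (4x4, takes a point from camera to world coordinates). Camera axes: x right, y up, looking along -z (the intrinsics and any distortion apply to the point x, -y, -z); pixel columns grow to the right and rows downward; lengths in m; the calibration is good to about 2 mm. A picture is of the moment at which its call begins.
- finish_job(): hands the job in; it is judged then, once.
The state is a dict: "clock": time; "qpos": joint angles; "joint_vel": joint speeds; "effort": joint torques, N m; "tcp_pos": TCP position; "tool_rot": TCP orientation; "ft_force": force on the tool from outside, world axes, zero at the start; "moment": the same for the moment, N m; "opening": finger opening in m; "grasp_force": force on a finger pad.
Only numpy, scipy, OpenCV 4.12 (cv2) and the standard library are available. Lean on these libraries where they do the work, as an engineer would, in place of code of your own. Each camera call takes 0.05 s, during which the arm holds its last target. There are 200 camera calls.

## Task

Slide the large stone roller along the counter, under the red bridge of the wear gauge, and push it fully home in the V-block so that it rests against both faces. Do not lift it, and leave the small roller, the bowl, the jar and the spatula where they are.

Things in the scene. Friction and masses are not known exactly. Their poses are not given: they have to be found in the camera images.
- roller_center (a point): Centre, half-way up (25 mm above the counter), of the large roller: a plain dark grey stone cylinder standing on its flat end on the counter, 96 mm in diameter, 50 mm high, with a steel bearing cap 38 mm wide and 4 mm high on top. 0.7 to 1.0 kg; it takes some 3 to 10 N to slide it. z is its upright axis. Too wide to grasp: push it.
- seat (a point): Where the large roller's centre must end: 25 mm above the counter, the point of the fixed wear gauge at which the roller touches both faces of the V. +x points level into the V along its middle line, z is up. No plate underneath: the roller slides on the counter itself. The way in is from -x, under the bridge and between its posts.
- v_corner (a point): Inner corner of the gauge's aluminium V-block, at counter level, 68 mm ahead (+x) of the seat; axes as the seat's. Two upright faces, each 95 mm long, 40 mm high and 22 mm thick, run from it at 45 degrees either side of -x (90 degrees between them); the mouth looks to -x and is 134 mm wide.
- bridge (a point): Middle of the underside of the gauge's red bridge beam, 80 mm above the counter, 33 mm before the seat (-x); axes as the seat's. The beam is 40 mm thick in x, 241 mm long in y, 90 mm tall (top at 170 mm). A thin stem hangs 18 mm below its middle. Steel posts 28 x 25 mm at y = +108 and -108 mm on flat feet (60 x 50 x 6 mm); a 56 mm dial on the far side.
- beam_edge (a point): Middle of the beam's lower near edge, 80 mm above the counter, 53 mm before the seat (-x); axes as the seat's. The seated roller's near edge (48 mm before the seat) lies under the beam, so a tool pointing straight down cannot follow it home; one leaning back towards -x, tips forward, by 30 to 40 degrees can.
- small_roller_center (a point): Centre, half-way up (25 mm), of the small roller, of the same stone, 64 mm in diameter, 50 mm high; stands on the counter on the other side of the gauge's middle line from the large one. To be left alone.
- bowl: A steel bowl, 140 mm across, 60 mm high; origin at the centre of its underside. To be left alone.
- jar_center (a point): Centre, half-way up, of an amber jar with a steel cap, 72 mm in diameter, 110 mm high. To be left alone.
- spatula: A spatula lying flat on the counter, 280 mm long along its x axis, handle to -x. To be left alone.

How it is judged:
By the outcome, as a careful person would: the job done as asked, in the order asked, and still so for the second after the job is handed in, with the robot touching nothing.
It also fails if it takes over 64 s, if anything falls off the work surface, if the arm or the gripper's body presses on something with over 40 N, if the wrist force passes 120 N, or if a joint passes its speed limit or range.

## Working session

There is one attempt and no reset: what is moved stays moved. The work goes in short steps, Python scripts to look and compute and a tool call to move; the robot and the scene stay as the last step left them, time stands still between calls to the robot, and variables do not carry over. Pictures are saved under pics/ and viewed, at most 10 in all, crops included, and the job is handed in when it is done.

Besides the shell and the picture viewer there is one more tool, called after "Call:" as name(argument=value, ...) on one line, values as JSON. drive_tool: Moves the arm, as the interface text tells. Its arguments: {"type":"object","properties":{"moves":{"type":"array","items":{"type":"array","items":{"type":"array","items":{"type":"number"}}}}},"required":["moves"]}

```bash
mkdir -p pics; cat > h.py <<'E'
from workcell import *
import numpy as np, cv2
def shot(n,f=None):
    c=camera(n)
    if f: cv2.imwrite('pics/'+f,c['pixels'])
    return c
def K(c):
    h=c['pixels'].shape[0]; f=h/2/np.tan(np.radians(c['vfov'])/2)
    return np.array([[f,0,c['cx']],[0,f,c['cy']],[0,0,1]])
def norm(c,uv):
    return cv2.undistortPoints(np.array(uv,float).reshape(-1,1,2),K(c),np.array(c['distortion'],float)).reshape(-1,2)
def plane(c,uv,z):
    n=norm(c,uv); M=np.array(c['cam_to_world'])
    d=np.c_[n[:,0],-n[:,1],-np.ones(len(n))]@M[:3,:3].T; o=M[:3,3]
    return o+d*((z-o[2])/d[:,2])[:,None]
def cloud(c):
    h,w=c['range_z'].shape; u,v=np.meshgrid(np.arange(w),np.arange(h))
    n=norm(c,np.c_[u.ravel(),v.ravel()]); r=c['range_z'].ravel()[:,None]; M=np.array(c['cam_to_world'])
    P=(np.c_[n[:,0],-n[:,1],-np.ones(len(n))]*r)@M[:3,:3].T+M[:3,3]
    P[r[:,0]==0]=np.nan
    return P.reshape(h,w,3)
E
python3 - <<'E'
from h import *
for n in('scene','top'):
    c=shot(n,n+'0.png'); print(n,c['vfov'],c['cx'],c['cy'],c['distortion'],np.round(c['cam_to_world'],3).tolist())
s=sense(); print({k:np.round(v,3).tolist() for k,v in s.items()})
import workcell; print([x for x in dir(workcell) if x[0]!='_'])
E
```

```text
scene 48.88464633879939 276.03170042439325 206.56547270182602 [-0.15962845  0.          0.          0.          0.        ] [[-0.554, -0.461, 0.693, 1.533], [0.833, -0.317, 0.455, 0.606], [0.01, 0.829, 0.559, 0.858], [0.0, 0.0, 0.0, 1.0]]
top 46.95411086239628 278.2443011742405 204.3700587053214 [-0.08186086  0.          0.          0.          0.        ] [[-0.018, 0.991, -0.13, 0.363], [-1.0, -0.018, -0.002, -0.02], [-0.004, 0.13, 0.991, 1.608], [0.0, 0.0, 0.0, 1.0]]
{'clock': 0.1, 'qpos': [-68.41, 14.934, -7.981, 67.189, -0.001, 90.002], 'joint_vel': [0.066, -0.122, 0.139, 0.167, 0.114, 0.013], 'effort': [-0.0, -40.651, 25.453, 0.01, 0.0, -0.0], 'tcp_pos': [0.193, -0.488, 0.242], 'tool_rot': [[0.93, 0.368, -0.001], [0.368, -0.93, 0.002], [-0.0, -0.002, -1.0]], 'ft_force': [-0.133, 0.005, -0.108], 'moment': [0.008, -0.002, 0.015], 'grasp_force': 0.0, 'opening': 0.085}
['IKError', 'camera', 'finish_job', 'sense', 'tip_extent']
```

View pics/scene0.png

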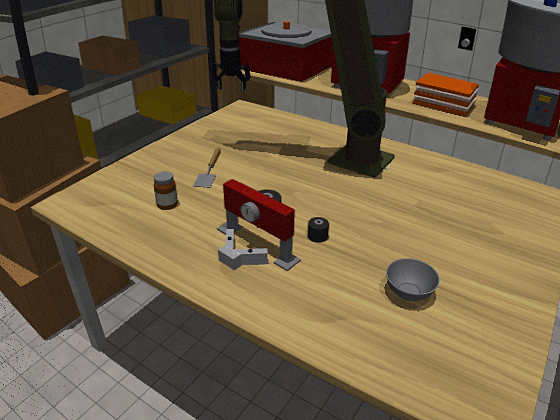

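View pics/top0.png

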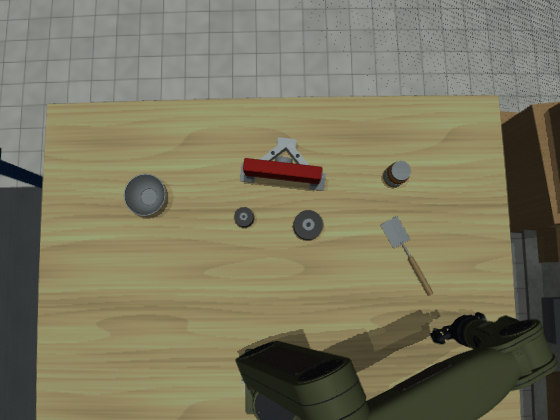

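The large roller is at about (308,224) in the top view, the small roller at (244,216) and the gauge at (283,170). The bowl is at (146,196), the jar at (398,173) and the spatula at (405,250).

```bash
python3 - <<'E'
from h import *
print('tip',tip_extent)
c=shot('top'); P=cloud(c); im=c['pixels'].astype(int); b,g,r=im[...,0],im[...,1],im[...,2]
# red beam top
m=(r>90)&(g<60)&(b<60)&(P[...,2]>.15)&(P[...,2]<.19); Q=P[m]
rc=cv2.minAreaRect((Q[:,:2]*1000).astype(np.float32)); print('beam',rc, Q[:,2].mean())
vv,uu=np.nonzero(m); pts=plane(c,np.c_[uu,vv],.17)
print('beam ray',cv2.minAreaRect((pts[:,:2]*1000).astype(np.float32)))
for nm,(u,v),R in (('large',(308,224),22),('small',(244,216),16)):
    w=np.zeros(r.shape,bool); w[v-R:v+R,u-R:u+R]=1
    q=P[w&(P[...,2]>.035)&(P[...,2]<.07)]
    mk=(w&(P[...,2]>.035)&(P[...,2]<.07)); vv,uu=np.nonzero(mk)
    cc=np.vstack([k.reshape(-1,2) for k in cv2.findContours(mk.astype(np.uint8),0,1)[0]])
    p=plane(c,cc,.05); print(nm,cv2.minEnclosingCircle((p[:,:2]*1000).astype(np.float32)),q[:,:2].mean(0)*1000)
# V block top z~.04, x ahead of beam
m=(P[...,2]>.030)&(P[...,2]<.05)&(P[...,0]>.55)&(abs(P[...,1]-.0)<.15)
q=P[m]; print('V',len(q),q.min(0),q.max(0)); print(cv2.minAreaRect((q[:,:2]*1000).astype(np.float32)))
c2=shot('scene')
P2=cloud(c2)
im2=c2['pixels'].astype(int)
m=(im2[...,2]>80)&(im2[...,1]<60)&(P2[...,2]>.08)&(P2[...,2]<.17)&(P2[...,0]>.3)
q=P2[m]; print('scene beam',len(q),np.median(q,0),np.nanmin(q,0),np.nanmax(q,0))
s=sense(); R=s['tool_rot'];t=s['tcp_pos']
for Pc in(P,P2):
    L=(Pc.reshape(-1,3)-t)@R
    L=L[(abs(L[:,0])<.1)&(abs(L[:,1])<.12)&(L[:,2]>-.16)&(L[:,2]<.05)]*1000
    for z in range(-150,40,10):
        k=L[(L[:,2]>=z)&(L[:,2]<z+10)]
        if len(k): print(z,len(k),k.min(0)[:2].round(),k.max(0)[:2].round())
cv2.imwrite('pics/a.png',np.hstack([cv2.resize(c2['pixels'][40:100,200:260],(400,400),interpolation=2),cv2.resize(c['pixels'][120:240,230:350],(400,400),interpolation=2)]))
E
```

```text
tip 0.011
beam ((663.732177734375, -30.398277282714844), (239.4208221435547, 39.079708099365234), 82.00696563720703) 0.16987358180212045
beam ray ((662.8955688476562, -30.49083709716797), (238.41842651367188, 37.48711013793945), 82.1688232421875)
large ((500.3540344238281, -111.47842407226562), 48.25874710083008) [ 499.97706433 -111.47244765]
small ((529.5418090820312, 96.24336242675781), 32.30180358886719) [529.55970311  96.32521043]
V 517 [ 0.55100501 -0.14782812  0.03031809] [0.7965653  0.1115802  0.04983557]
((678.6317138671875, 13.866439819335938), (197.8984375, 271.505126953125), 20.356203079223633)
scene beam 455 [ 0.66844964 -0.02638266  0.16873914] [ 0.62963583 -0.42618337  0.08090611] [0.69721853 0.09298669 0.1699907 ]
-150 46 [-13. -36.] [38. 16.]
-140 43 [-24. -36.] [39. 19.]
-130 36 [-15. -37.] [38.  5.]
-120 14 [ -3. -68.] [ 17. -31.]
-110 109 [-11. -68.] [15. 68.]
-100 41 [-12. -69.] [21. 69.]
-90 45 [-15. -72.] [21. 68.]
-80 38 [-16. -72.] [19. 74.]
-70 54 [-11. -75.] [18. 71.]
-60 52 [ -7. -75.] [14. 76.]
-50 8 [  7. -55.] [14. 64.]
-40 5 [  8. -56.] [12. 49.]
-30 8 [  7. -57.] [13. 48.]
-20 7 [  8. -54.] [13. 56.]
-10 1 [  9. -47.] [  9. -47.]
-150 57 [  2. -38.] [42. 33.]
-140 50 [  4. -39.] [49. 33.]
-130 49 [  5. -38.] [42. 25.]
-120 29 [ -1. -39.] [41. 31.]
-110 84 [-11. -69.] [22. 63.]
-100 93 [-13. -72.] [24. 64.]
-90 74 [ -7. -73.] [27. 70.]
-80 80 [-18. -74.] [25. 70.]
-70 76 [-13. -73.] [26. 72.]
-60 58 [-16. -75.] [22. 73.]
-50 28 [ -9. -75.] [18. 67.]
-40 27 [ -2. -59.] [19. 56.]
-30 21 [ -3. -59.] [17. 59.]
-20 23 [ -0. -57.] [19. 56.]
-10 17 [ -7. -55.] [23. 55.]
```

View pics/a.png

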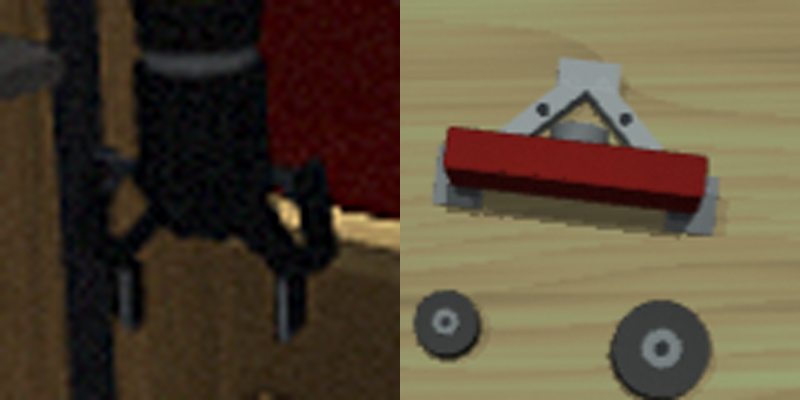

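The right crop shows the rollers, the beam and the V behind it. The left crop shows the open gripper, whose knuckles reach about ±75 mm. In gauge axes the large roller is about (-183,-103) mm, so it needs a lateral push first and then a forward one. Next is a helper for the frame arithmetic.

```bash
cat >> h.py <<'E'
S=np.array([.696,-.035]); X=np.array([.990,-.138]); X/=np.linalg.norm(X); Y=np.array([-X[1],X[0]])
def g2w(a,b): return S+(a*X+b*Y)/1000
def w2g(p): d=(np.array(p)[:2]-S)*1000; return np.array([d@X,d@Y]).round(1)
def to(a,b,z,ang=None):
    "shift (mm) in tool axes to gauge point a,b (mm), height z mm; ang = world angle wanted of tool y (tool down)"
    s=sense(); R=np.array(s['tool_rot']); p=np.r_[g2w(a,b),z/1000]
    d=R.T@(p-s['tcp_pos'])*1000; o=[d.round(1).tolist()]
    if ang is not None:
        w=np.degrees(np.arctan2(R[1,1],R[0,1])); o.append(round(-((ang-w+90)%180-90),1))
    return o
def st():
    s=sense(); R=np.array(s['tool_rot']); print(round(s['clock'],2),'tcp',w2g(s['tcp_pos']),round(s['tcp_pos'][2]*1000,1),'z',R[:,2].round(3),'yang',round(np.degrees(np.arctan2(R[1,1],R[0,1])),1),'q',np.round(s['qpos'],1),'F',np.round(s['ft_force'],1),'open',round(s['opening']*1000,1))
E
python3 -c "
from h import *
st(); print(to(-183.5,-205,242,-7.9), to(-183.5,-205,30,-7.9))"
```

```text
0.2 tcp [-435.7 -517.9] 241.8 z [-0.     0.001 -1.   ] yang -68.4 q [-68.4  14.9  -8.   67.2   0.   90. ] F [-0.1  0.5  0.1] open 85.7
[[373.6, -148.0, -0.0], np.float64(-60.5)] [[373.6, -147.8, 212.0], np.float64(-60.5)]
```

Call:
drive_tool(moves=[[[40,-16,0,-7,70],[80,-32,0,-14,70],[120,-48,0,-21,70],[160,-64,0,-28,70],[200,-80,0,-35,70],[240,-95,0,-42,70],[280,-111,0,-49,70],[320,-127,0,-56,70]]])

```text
clock: 0.87
tcp_pos: [0.4371, -0.2581, 0.2423]
tool_rot: [[0.209, 0.978, 0.0], [0.978, -0.209, -0.0], [-0.0, 0.0, -1.0]]
ft_force: [0.6, -1.3, 0.4]
opening: 0.06
grasp_force: 0.0
```

```bash
python3 -c "
from h import *
st(); print(to(-183.5,-205,242,-7.9), to(-183.5,-205,30,-7.9))"
```

```text
0.87 tcp [-225.6 -256.7] 242.3 z [ 0. -0. -1.] yang -12.1 q [-30.6  13.2 -10.2  66.6  -0.   71.5] F [ 0.6 -1.3  0.4] open 60.0
[[54.6, 38.3, 0.3], np.float64(-4.2)] [[54.7, 38.2, 212.3], np.float64(-4.2)]
```

Call:
drive_tool(moves=[[[30,25,20,-4.2,70],[54,38,50,-4.2,70],[54,38,85,-4.2,70],[54,38,120,-4.2,70],[54,38,155,-4.2,70],[54,38,185,-4.2,70],[54,38,205,-4.2,70],[54,38,212,-4.2,70]]])

```text
clock: 1.53
tcp_pos: [0.4819, -0.2139, 0.0268]
tool_rot: [[0.143, 0.99, -0.006], [0.99, -0.143, 0.003], [0.002, -0.006, -1.0]]
ft_force: [-0.8, 0.3, 0.4]
opening: 0.0596
grasp_force: 0.0
```

```bash
python3 -c "
from h import *
st(); print(to(-183.5,-160,30,-7.9), to(-183.5,-50,30,-7.9))
c=shot('scene','s1.png')"
```

```text
1.53 tcp [-187.3 -206.7] 26.8 z [-0.006  0.003 -1.   ] yang -8.2 q [-23.9  26.  -26.8  37.6   0.   74.3] F [-0.8  0.3  0.4] open 59.6
[[46.8, 3.6, -3.2], np.float64(-0.3)] [[156.8, 3.1, -2.9], np.float64(-0.3)]
```

View pics/s1.png

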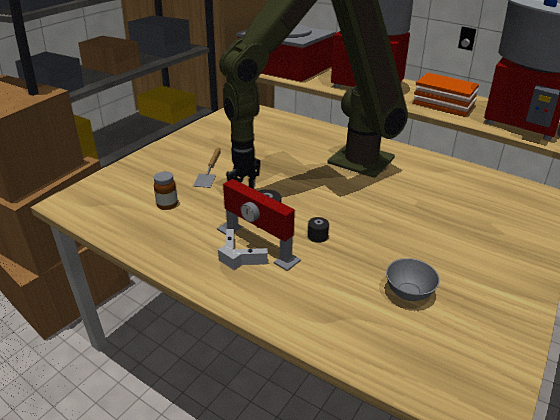

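The gripper is down beside the large roller at about (245,180), and nothing else has been disturbed. I'll push laterally now.

Call:
drive_tool(moves=[[[22,3,-3,0,70],[42,3,-3,0,70],[52,3,-3,0,70],[62,3,-3,0,70],[72,3,-3,0,70],[82,3,-3,0,70],[92,3,-3,0,70],[102,3,-3,0,70]]])

```text
clock: 2.25
tcp_pos: [0.5031, -0.1167, 0.0345]
tool_rot: [[0.144, 0.99, 0.002], [0.99, -0.144, -0.005], [-0.005, 0.002, -1.0]]
ft_force: [-1.7, -5.6, 1.3]
opening: 0.0602
grasp_force: 3.1
```

Call:
drive_tool(moves=[[[10,0,0,0,70],[20,0,0,0,70],[29,0,0,0,70],[37,0,0,0,70],[44,0,0,0,70],[48,0,0,0,70],[50,0,0,0,70],[50,0,0,0,70]]])

```text
clock: 2.92
tcp_pos: [0.5102, -0.0667, 0.0345]
tool_rot: [[0.143, 0.99, 0.002], [0.99, -0.143, -0.004], [-0.004, 0.002, -1.0]]
ft_force: [0.1, -4.4, 1.7]
opening: 0.0596
grasp_force: 2.5
```

```bash
cat >> h.py <<'E'
def roller():
    c=shot('top'); P=cloud(c); d=P[...,:2]-S; a=d@X*1000; b=d@Y*1000; im=c['pixels'].astype(int)
    g=cv2.cvtColor(c['pixels'],cv2.COLOR_BGR2HSV)
    m=(P[...,2]>.044)&(P[...,2]<.058)&(a<-60)&(a>-260)&(abs(b)<140)
    n,l,s,ce=cv2.connectedComponentsWithStats(m.astype(np.uint8))
    for i in range(1,n):
        if s[i,4]<60: continue
        k=cv2.findContours((l==i).astype(np.uint8),0,1)[0][0].reshape(-1,2)
        (p,r)=cv2.minEnclosingCircle((plane(c,k,.05)[:,:2]*1000).astype(np.float32)); print('obj',w2g(np.array(p)/1000),round(r,1),s[i,4])
    return c
E
python3 -c "
from h import *
st(); roller()"
```

```text
2.92 tcp [-179.6  -57. ] 34.5 z [ 0.002 -0.004 -1.   ] yang -8.2 q [ -7.3  24.2 -28.7  37.   -0.2  90.9] F [ 0.1 -4.4  1.7] open 59.6
obj [-182.6  107.3] 31.9 286
obj [-179.3    0.4] 44.6 251
```

Call:
drive_tool(moves=[[[1,0,0,0,70],[3,0,0,0,70],[3,0,0,0,70],[-20,0,0,0,70],[-50,0,0,0,70],[-90,0,0,0,70],[-120,0,0,0,70],[-120,0,0,0,70]]])

```text
clock: 3.63
tcp_pos: [0.4928, -0.1888, 0.0341]
tool_rot: [[0.148, 0.989, 0.003], [0.989, -0.148, -0.003], [-0.002, 0.003, -1.0]]
ft_force: [-0.7, -0.4, -0.0]
opening: 0.0597
grasp_force: 0.0
```

```bash
python3 -c "
from h import *
st(); roller(); print(to(-290,0,200,-98))"
```

```text
3.63 tcp [-180.  -180.4] 34.1 z [ 0.003 -0.003 -1.   ] yang -8.5 q [-20.9  25.2 -26.9  37.8  -0.1  77.6] F [-0.7 -0.4 -0. ] open 59.7
obj [-178.7   -8. ] 47.7 626
obj [-182.9  107.1] 32.2 288
[[177.0, -110.9, -166.2], np.float64(89.5)]
```

Call:
drive_tool(moves=[[[-20,0,-40,0,60],[-20,0,-80,-7,60],[-20,0,-120,-14,60],[-20,0,-160,-21,60],[-20,0,-200,-28,60],[0,0,-225,-35,60],[20,0,-240,-42,60],[40,0,-250,-49,60]]])

```text
clock: 4.35
tcp_pos: [0.4991, -0.1428, 0.2865]
tool_rot: [[-0.658, 0.753, 0.005], [0.753, 0.658, 0.0], [-0.003, 0.004, -1.0]]
ft_force: [-0.2, 0.8, -1.3]
opening: 0.0511
grasp_force: 0.0
```

Call:
drive_tool(moves=[[[0,0,-10,-7,60],[0,0,-20,-14,60],[0,0,-30,-21,60],[0,0,-40,-28,60],[0,0,-50,-35,60],[0,0,-50,-42,60],[0,0,-50,-42,60],[0,0,-50,-42,60]]])

```text
clock: 5.02
tcp_pos: [0.4979, -0.1433, 0.3334]
tool_rot: [[-0.992, 0.127, 0.0], [0.127, 0.992, 0.001], [-0.0, 0.001, -1.0]]
ft_force: [0.0, 1.0, -0.6]
opening: 0.0511
grasp_force: 0.0
```

```bash
python3 -c "
from h import *
st(); print(to(-183,0,300,82),to(200,0,300,82))"
```

```text
5.02 tcp [-181.2 -134.6] 333.4 z [ 0.     0.001 -1.   ] yang 82.7 q [-16.1  13.    3.   80.    0.   -8.8] F [ 0.   1.  -0.6] open 51.1
[[0.3, 134.6, 33.5], np.float64(0.7)] [[-382.6, 130.5, 33.5], np.float64(0.7)]
```

Call:
drive_tool(moves=[[[0,40,0,0,60],[0,80,0,0,60],[0,120,0,0,60],[-40,134,0,0,60],[-80,134,0,0,60],[-120,134,0,0,60],[-160,134,0,0,60],[-200,134,0,0,60]]])

```text
clock: 5.68
tcp_pos: [0.7144, -0.0356, 0.3329]
tool_rot: [[-0.992, 0.127, -0.0], [0.127, 0.992, 0.001], [0.0, 0.001, -1.0]]
ft_force: [2.0, -0.2, 0.9]
opening: 0.0511
grasp_force: 0.0
```

Call:
drive_tool(moves=[[[-40,0,0,0,60],[-80,0,0,0,60],[-120,0,0,0,60],[-160,0,0,0,60],[-200,0,0,0,60],[-240,0,0,0,60],[-280,0,0,0,60],[-320,0,0,0,60]]])

```text
clock: 6.35
tcp_pos: [0.8236, -0.0558, 0.2977]
tool_rot: [[-0.991, 0.128, 0.034], [0.128, 0.992, -0.002], [-0.034, 0.003, -0.999]]
ft_force: [0.1, 0.5, 0.1]
opening: 0.0511
grasp_force: 0.0
```

```bash
python3 -c "
from h import *
st()"
```

```text
6.35 tcp [129.3  -3. ] 297.7 z [ 0.034 -0.002 -0.999] yang 82.7 q [ -3.9  56.6  78.1 109.5   0.    3.4] F [0.1 0.5 0.1] open 51.1
```

Call:
drive_tool(moves=[[[-40,0,0,0,60],[-80,0,0,0,60],[-120,0,0,0,60],[-160,0,0,0,60],[-200,0,0,0,60],[-240,0,0,0,60],[-280,0,0,0,60],[-300,0,0,0,60]]])

```text
clock: 7.02
tcp_pos: [0.8815, -0.0707, 0.2306]
tool_rot: [[-0.989, 0.126, 0.08], [0.125, 0.992, -0.006], [-0.08, 0.004, -0.997]]
ft_force: [-0.0, 0.1, -0.3]
opening: 0.0509
grasp_force: 0.0
```

```bash
python3 -c "
from h import *
st()"
```

```text
7.02 tcp [188.6  -9.7] 230.6 z [ 0.08  -0.006 -0.997] yang 82.8 q [ -4.6  61.4  78.2 102.2   0.    2.6] F [-0.   0.1 -0.3] open 50.9
```

Pushing past reach against the joint limits trades some tilt. Going up with joints 3 and 4 both at their limits should lean the tool tips outward.

Call:
drive_tool(moves=[[[-20,0,-40,0,60],[-40,0,-80,0,60],[-60,0,-120,0,60],[-80,0,-160,0,60],[-100,0,-200,0,60],[-120,0,-240,0,60],[-140,0,-280,0,60],[-160,0,-320,0,60]]])

```text
clock: 7.68
tcp_pos: [0.8299, -0.0705, 0.3461]
tool_rot: [[-0.985, 0.125, 0.122], [0.125, 0.992, -0.01], [-0.122, 0.006, -0.993]]
ft_force: [-0.3, -0.6, 0.1]
opening: 0.0512
grasp_force: 0.0
```

```bash
python3 -c "
from h import *
st()"
```

```text
7.68 tcp [137.6 -16.7] 346.1 z [ 0.122 -0.01  -0.993] yang 82.8 q [ -4.9  53.4  78.2 107.8   0.    2.3] F [-0.3 -0.6  0.1] open 51.2
```

Call:
drive_tool(moves=[[[-20,0,-40,0,60],[-40,0,-80,0,60],[-60,0,-120,0,60],[-80,0,-160,0,60],[-100,0,-200,0,60],[-120,0,-240,0,60],[-140,0,-280,0,60],[-160,0,-320,0,60]]])

```text
clock: 8.35
tcp_pos: [0.7756, -0.0694, 0.4363]
tool_rot: [[-0.979, 0.125, 0.16], [0.125, 0.992, -0.013], [-0.16, 0.007, -0.987]]
ft_force: [-0.3, -0.2, -0.5]
opening: 0.0513
grasp_force: 0.0
```

```bash
python3 -c "
from h import *
st()"
```

```text
8.35 tcp [ 83.5 -23.1] 436.3 z [ 0.16  -0.013 -0.987] yang 82.8 q [-5.100e+00  4.660e+01  7.820e+01  1.123e+02  1.000e-01  2.100e+00] F [-0.3 -0.2 -0.5] open 51.3
```

Call:
drive_tool(moves=[[[-20,0,-40,0,60],[-40,0,-80,0,60],[-60,0,-120,0,60],[-80,0,-160,0,60],[-100,0,-200,0,60],[-120,0,-240,0,60],[-140,0,-280,0,60],[-160,0,-320,0,60]]])

```text
clock: 9.02
tcp_pos: [0.7208, -0.0677, 0.5099]
tool_rot: [[-0.972, 0.125, 0.198], [0.124, 0.992, -0.016], [-0.198, 0.008, -0.98]]
ft_force: [0.9, -0.7, -0.0]
opening: 0.051
grasp_force: 0.0
```

Call:
drive_tool(moves=[[[-20,0,-40,0,60],[-40,0,-80,0,60],[-60,0,-120,0,60],[-80,0,-160,0,60],[-100,0,-200,0,60],[-120,0,-240,0,60],[-140,0,-280,0,60],[-160,0,-320,0,60]]])

```text
clock: 9.68
tcp_pos: [0.6678, -0.0656, 0.5693]
tool_rot: [[-0.964, 0.125, 0.234], [0.123, 0.992, -0.02], [-0.234, 0.009, -0.972]]
ft_force: [-0.9, 0.4, 0.2]
opening: 0.0511
grasp_force: 0.0
```

Call:
drive_tool(moves=[[[-20,0,-40,0,60],[-40,0,-80,0,60],[-60,0,-120,0,60],[-80,0,-160,0,60],[-100,0,-200,0,60],[-120,0,-240,0,60],[-140,0,-280,0,60],[-160,0,-320,0,60]]])

```text
clock: 10.35
tcp_pos: [0.6233, -0.0637, 0.6169]
tool_rot: [[-0.953, 0.124, 0.276], [0.122, 0.992, -0.024], [-0.277, 0.011, -0.961]]
ft_force: [-0.6, 0.1, -0.4]
opening: 0.0511
grasp_force: 0.0
```

```bash
python3 -c "
from h import *
st()"
```

```text
10.35 tcp [-68.  -38.5] 616.9 z [ 0.276 -0.024 -0.961] yang 82.9 q [ -6.   30.8  78.2 121.3   0.3   1.3] F [-0.6  0.1 -0.4] open 51.1
```

Call:
drive_tool(moves=[[[-10,0,-40,0,60],[-20,0,-80,0,60],[-30,0,-120,0,60],[-40,0,-160,0,60],[-50,0,-200,0,60],[-60,0,-240,0,60],[-70,0,-280,0,60],[-80,0,-320,0,60]]])

```text
clock: 11.02
tcp_pos: [0.5973, -0.0623, 0.6553]
tool_rot: [[-0.934, 0.124, 0.335], [0.121, 0.992, -0.031], [-0.337, 0.012, -0.942]]
ft_force: [0.6, -0.0, -0.2]
opening: 0.0512
grasp_force: 0.0
```

Call:
drive_tool(moves=[[[-10,0,-40,0,60],[-20,0,-80,0,60],[-30,0,-120,0,60],[-40,0,-160,0,60],[-50,0,-200,0,60],[-60,0,-240,0,60],[-70,0,-280,0,60],[-80,0,-320,0,60]]])

```text
clock: 11.68
tcp_pos: [0.568, -0.0604, 0.693]
tool_rot: [[-0.91, 0.123, 0.395], [0.118, 0.992, -0.037], [-0.396, 0.013, -0.918]]
ft_force: [0.5, -0.6, -0.2]
opening: 0.0511
grasp_force: 0.0
```

Call:
drive_tool(moves=[[[-10,0,-40,0,60],[-20,0,-80,0,60],[-30,0,-120,0,60],[-40,0,-160,0,60],[-50,0,-200,0,60],[-60,0,-240,0,60],[-70,0,-280,0,60],[-80,0,-320,0,60]]])

```text
clock: 12.35
tcp_pos: [0.5364, -0.058, 0.7287]
tool_rot: [[-0.883, 0.123, 0.453], [0.116, 0.992, -0.044], [-0.455, 0.014, -0.891]]
ft_force: [-0.4, -0.9, -0.1]
opening: 0.0513
grasp_force: 0.0
```

```bash
python3 -c "
from h import *
st()"
```

```text
12.35 tcp [-154.9  -44.8] 728.7 z [ 0.453 -0.044 -0.891] yang 82.9 q [ -6.4  19.8  78.1 121.3   0.4   1. ] F [-0.4 -0.9 -0.1] open 51.3
```

Call:
drive_tool(moves=[[[-10,0,-40,0,60],[-20,0,-80,0,60],[-30,0,-120,0,60],[-40,0,-160,0,60],[-50,0,-200,0,60],[-60,0,-240,0,60],[-70,0,-280,0,60],[-80,0,-320,0,60]]])

```text
clock: 13.02
tcp_pos: [0.5027, -0.0551, 0.7623]
tool_rot: [[-0.852, 0.122, 0.509], [0.113, 0.992, -0.05], [-0.511, 0.015, -0.86]]
ft_force: [-0.1, 0.0, 0.1]
opening: 0.0515
grasp_force: 0.0
```

Call:
drive_tool(moves=[[[-10,0,-40,0,60],[-20,0,-80,0,60],[-30,0,-120,0,60],[-40,0,-160,0,60],[-50,0,-200,0,60],[-60,0,-240,0,60],[-70,0,-280,0,60],[-80,0,-320,0,60]]])

```text
clock: 13.68
tcp_pos: [0.4669, -0.0517, 0.7936]
tool_rot: [[-0.818, 0.122, 0.562], [0.109, 0.992, -0.056], [-0.565, 0.015, -0.825]]
ft_force: [0.1, 0.6, 0.0]
opening: 0.0516
grasp_force: 0.0
```

```bash
python3 -c "
from h import *
st(); R=np.array(sense()['tool_rot']); print(R.round(3)); c=roller()
for p in ((-330,-6,400),(-330,-6,150),(-330,-6,32)): print(to(*p))"
```

```text
13.68 tcp [-224.6  -48.2] 793.6 z [ 0.562 -0.056 -0.825] yang 83.0 q [ -6.7  12.5  78.2 121.3   0.5   0.8] F [0.1 0.6 0. ] open 51.6
[[-0.818  0.122  0.562]
 [ 0.109  0.992 -0.056]
 [-0.565  0.015 -0.825]]
obj [-182.6  107.2] 32.0 276
[[309.2, 37.9, 266.2]]
[[450.5, 34.1, 472.4]]
[[517.2, 32.3, 569.8]]
```

Call:
drive_tool(moves=[[[-10,0,-40,0,40],[-20,0,-80,0,40],[-30,0,-120,0,40],[-40,0,-160,0,40],[-50,0,-200,0,40],[-60,0,-240,0,40],[-70,0,-280,0,40],[-80,0,-320,0,40]]])

```text
clock: 14.4
tcp_pos: [0.4292, -0.0477, 0.8226]
tool_rot: [[-0.78, 0.122, 0.614], [0.106, 0.992, -0.063], [-0.617, 0.016, -0.787]]
ft_force: [0.2, 0.5, -0.8]
opening: 0.0342
grasp_force: 0.0
```

```bash
python3 -c "
from h import *
st()
for p in ((-280,-8,400),(-280,-8,120),(-280,-8,26)): print(to(*p))"
```

```text
14.4 tcp [-262.5  -49.4] 822.6 z [ 0.614 -0.063 -0.787] yang 83.0 q [ -6.7   8.8  78.1 121.3   0.6   0.8] F [ 0.2  0.5 -0.8] open 34.2
[[274.2, 35.0, 322.7]]
[[446.9, 30.6, 543.1]]
[[504.9, 29.1, 617.1]]
```

Call:
drive_tool(moves=[[[25,3,30,0,40],[50,7,60,0,40],[75,11,90,0,40],[100,15,120,0,40],[125,19,150,0,40],[150,23,180,0,40],[175,27,210,0,40],[200,30,240,0,40]]])

```text
clock: 15.07
tcp_pos: [0.4251, -0.0205, 0.5884]
tool_rot: [[-0.78, 0.122, 0.614], [0.106, 0.992, -0.063], [-0.617, 0.016, -0.787]]
ft_force: [0.2, 0.3, 0.1]
opening: 0.0345
grasp_force: 0.0
```

Call:
drive_tool(moves=[[[25,1,30,0,40],[50,1,60,0,40],[75,1,90,0,40],[100,1,120,0,40],[125,1,150,0,40],[150,1,180,0,40],[175,1,210,0,40],[175,1,210,0,40]]])

```text
clock: 15.73
tcp_pos: [0.4054, -0.0145, 0.2976]
tool_rot: [[-0.8, 0.122, 0.587], [0.105, 0.992, -0.063], [-0.591, 0.011, -0.807]]
ft_force: [-4.3, 0.3, -4.2]
opening: 0.0338
grasp_force: 0.0
```

```bash
python3 -c "
from h import *
st()
for p in ((-280,-8,120),(-280,-8,26)): print(to(*p))"
```

```text
15.73 tcp [-290.7  -19.9] 297.6 z [ 0.587 -0.063 -0.807] yang 83.0 q [  1.3 -23.6 -46.3  31.3  -4.4   7.1] F [-4.3  0.3 -4.2] open 33.8
[[96.2, 9.7, 149.8]]
[[151.8, 8.6, 225.7]]
```

Call:
drive_tool(moves=[[[0,2,20,0,40],[10,4,45,0,40],[25,6,75,0,40],[40,8,100,0,40],[55,10,125,0,40],[70,10,150,0,40],[78,10,165,0,40],[78,10,165,0,40]]])

```text
clock: 16.4
tcp_pos: [0.4605, -0.0066, 0.1383]
tool_rot: [[-0.783, 0.122, 0.611], [0.105, 0.992, -0.063], [-0.614, 0.015, -0.789]]
ft_force: [-0.7, -0.5, -0.0]
opening: 0.0342
grasp_force: 0.0
```

```bash
python3 -c "
from h import *
st()
for p in ((-265,-8,120),(-265,-8,26)): print(to(*p))"
```

```text
16.4 tcp [-237.2   -4.4] 138.3 z [ 0.611 -0.063 -0.789] yang 83.0 q [  2.7  -4.6 -64.9  -7.9  -5.3   8.2] F [-0.7 -0.5 -0. ] open 34.2
[[33.2, -3.4, -2.7]]
[[90.9, -4.8, 71.5]]
```

Call:
drive_tool(moves=[[[12,-1,-2,0,40],[28,-3,-2,0,40],[40,-4,15,0,40],[55,-4,33,0,40],[70,-5,52,0,40],[82,-5,65,0,40],[88,-5,72,0,40],[88,-5,72,0,40]]])

```text
clock: 17.07
tcp_pos: [0.4601, -0.0047, 0.049]
tool_rot: [[-0.8, 0.126, 0.587], [0.108, 0.992, -0.066], [-0.59, 0.011, -0.807]]
ft_force: [-1.2, -0.5, -0.6]
opening: 0.0341
grasp_force: 0.1
```

```bash
python3 -c "
from h import *
st(); c=roller(); cv2.imwrite('pics/t2.png',np.vstack([cv2.resize(c['pixels'][130:300,190:430],(720,510),interpolation=2)]))
for p in ((-180,-6,26),(-80,0,26),(-60,0,26)): print(to(*p))"
```

```text
17.07 tcp [-237.8   -2.5] 49.0 z [ 0.587 -0.066 -0.807] yang 82.8 q [  3.2  11.2 -73.1 -30.1  -5.7   8.8] F [-1.2 -0.5 -0.6] open 34.1
obj [-184.2   -9.2] 54.0 641
obj [-182.2  107.5] 31.6 278
[[-32.6, -4.7, 53.2]]
[[-113.2, 0.0, 112.4]]
[[-129.4, -0.2, 124.3]]
```

View pics/t2.png

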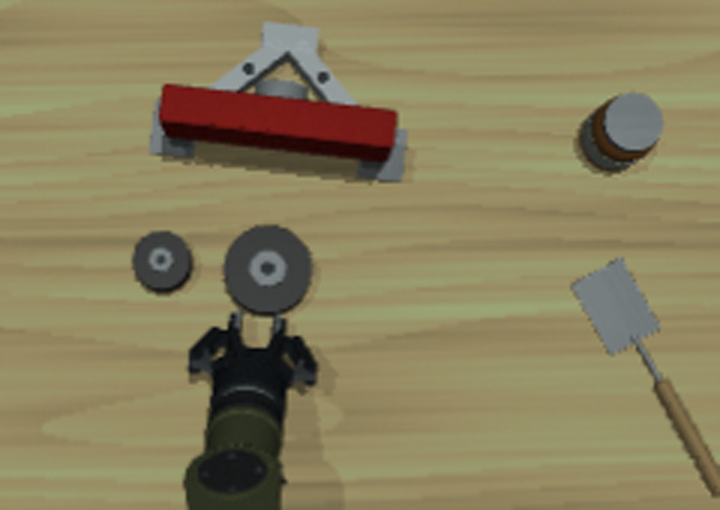

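The gripper sits just behind the large roller at about (268,268) in the crop, aligned with it. Joint 3 is at its near limit, so the tips are still high at about 46 mm. I'll nudge forward gently and then go lower.

Call:
drive_tool(moves=[[[-4,0,3,0,40],[-8,0,6,0,40],[-14,0,10,0,40],[-20,0,15,0,40],[-26,0,20,0,40],[-32,0,24,0,40],[-32,0,24,0,40],[-32,0,24,0,40]]])

```text
clock: 17.78
tcp_pos: [0.4982, -0.0097, 0.0496]
tool_rot: [[-0.799, 0.125, 0.588], [0.108, 0.992, -0.065], [-0.592, 0.012, -0.806]]
ft_force: [-2.0, -0.4, -1.2]
opening: 0.0341
grasp_force: 0.6
```

```bash
python3 -c "
from h import *
st(); c=roller()
for p in ((-220,-6,26),(-180,-6,26),(-80,0,26),(-60,0,26)): print(to(*p))"
```

```text
17.78 tcp [-199.4   -2.2] 49.6 z [ 0.588 -0.065 -0.806] yang 82.8 q [  1.9  13.3 -68.5 -27.9  -4.8   7.7] F [-2.  -0.4 -1.2] open 34.1
obj [-148.3   -6.8] 54.9 634
obj [-182.6  107.2] 32.0 275
[[30.5, -3.8, 6.8]]
[[-1.7, -4.3, 30.5]]
[[-82.3, 0.4, 89.8]]
[[-98.4, 0.2, 101.6]]
```

Call:
drive_tool(moves=[[[4,-1,-3,0,40],[9,-3,-6,0,40],[12,-4,-3,0,40],[16,-4,2,0,40],[21,-4,8,0,40],[25,-4,12,0,40],[25,-4,12,0,40],[25,-4,12,0,40]]])

```text
clock: 18.5
tcp_pos: [0.483, -0.0117, 0.0232]
tool_rot: [[-0.801, 0.125, 0.585], [0.108, 0.992, -0.065], [-0.589, 0.011, -0.808]]
ft_force: [0.3, -0.0, 0.5]
opening: 0.0341
grasp_force: 0.0
```

```bash
python3 -c "
from h import *
st(); c=roller()
for p in ((-220,-6,26),(-130,-4,26),(-80,-1,26),(-60,0,26)): print(to(*p))"
```

```text
18.5 tcp [-214.2   -6.3] 23.2 z [ 0.585 -0.065 -0.808] yang 82.8 q [  1.6  18.  -72.7 -36.5  -4.7   7.5] F [ 0.3 -0.   0.5] open 34.1
obj [-141.6   -3.3] 47.7 630
obj [-182.6  107.2] 32.0 278
[[3.6, 0.4, -5.6]]
[[-69.1, 1.2, 47.5]]
[[-109.5, 3.6, 77.0]]
[[-125.7, 4.3, 88.8]]
```

Call:
drive_tool(moves=[[[-11,1,6,0,40],[-20,1,12,0,40],[-28,1,18,0,40],[-36,1,24,0,40],[-44,1,30,0,40],[-52,1,36,0,40],[-60,2,42,0,40],[-67,2,47,0,40]]])

```text
clock: 19.22
tcp_pos: [0.5631, -0.0201, 0.0245]
tool_rot: [[-0.802, 0.126, 0.583], [0.108, 0.992, -0.065], [-0.587, 0.01, -0.81]]
ft_force: [-6.1, 0.8, 2.5]
opening: 0.0337
grasp_force: 3.5
```

```bash
python3 -c "
from h import *
st()
for p in ((-100,-2,26),(-80,-1,26),(-60,0,26)): print(to(*p))"
```

```text
19.22 tcp [-133.7   -3.6] 24.5 z [ 0.583 -0.065 -0.81 ] yang 82.8 q [  0.   20.9 -61.7 -28.5  -3.8   6.2] F [-6.1  0.8  2.5] open 33.7
[[-28.2, 1.2, 18.5]]
[[-44.4, 2.0, 30.3]]
[[-60.6, 2.7, 42.0]]
```

Call:
drive_tool(moves=[[[-6,0,4,0,40],[-12,1,9,0,40],[-18,1,13,0,40],[-24,1,17,0,40],[-30,1,21,0,40],[-36,2,25,0,40],[-40,2,28,0,40],[-42,2,29,0,40]]])

```text
clock: 19.88
tcp_pos: [0.6164, -0.0245, 0.0266]
tool_rot: [[-0.8, 0.125, 0.586], [0.108, 0.992, -0.065], [-0.59, 0.011, -0.808]]
ft_force: [-3.2, 0.3, -3.5]
opening: 0.0337
grasp_force: 1.7
```

```bash
python3 -c "
from h import *
st()
for p in ((-75,-1,26),(-60,0,26)): print(to(*p))
c=shot('scene'); cv2.imwrite('pics/s3.png',cv2.resize(c['pixels'][140:290,180:340],(750,600)[:2],interpolation=2))"
```

```text
19.88 tcp [-80.3  -0.6] 26.6 z [ 0.586 -0.065 -0.808] yang 82.8 q [ -0.6  23.3 -54.7 -24.   -3.4   5.7] F [-3.2  0.3 -3.5] open 33.7
[[-3.9, -0.5, 3.6]]
[[-16.1, 0.3, 12.4]]
```

View pics/s3.png

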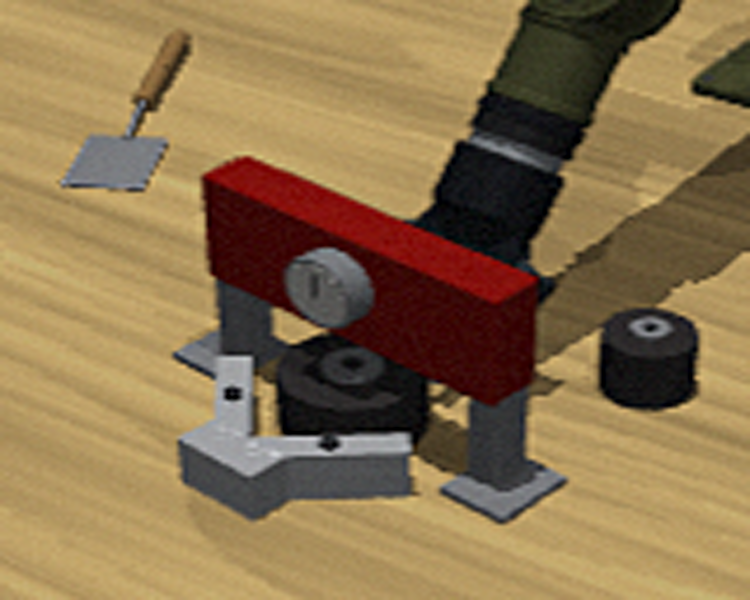

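The roller is under the bridge at the V mouth, at about (350,385) in the crop. I'll take the last 20 mm slowly and watch the force.

Call:
drive_tool(moves=[[[-3,0,2,0,40],[-5,0,4,0,40],[-7,0,6,0,40],[-9,0,7,0,40],[-11,0,8,0,40],[-12,0,9,0,40],[-13,0,10,0,40],[-13,0,10,0,40]]])

```text
clock: 20.6
tcp_pos: [0.6319, -0.0264, 0.0265]
tool_rot: [[-0.8, 0.125, 0.586], [0.108, 0.992, -0.065], [-0.59, 0.011, -0.807]]
ft_force: [-6.6, 1.2, 1.3]
opening: 0.0341
grasp_force: 2.9
```

```bash
cat >> h.py <<'E'
def cap(show=None):
    "large roller's steel cap/top seen by scene cam near the seat: points at 46..58 mm"
    c=shot('scene'); P=cloud(c); d=P[...,:2]-S; a=d@X*1000; b=d@Y*1000
    m=(P[...,2]>.0525)&(P[...,2]<.057)&(a>-40)&(a<60)&(abs(b)<40)
    m2=(P[...,2]>.044)&(P[...,2]<.058)&(a>-40)&(a<70)&(abs(b)<60)
    print('cap',m.sum(),[np.percentile(q,[0,2,50,98,100]).round(1).tolist() for q in(a[m],b[m])],'top max a',np.percentile(a[m2],[98,100]).round(1),'b',np.percentile(b[m2],[0,2,98,100]).round(1))
    return c
E
python3 -c "
from h import *
st(); cap()"
```

```text
20.6 tcp [-64.7  -0.3] 26.5 z [ 0.586 -0.065 -0.807] yang 82.8 q [ -0.8  24.1 -52.6 -22.8  -3.3   5.5] F [-6.6  1.2  1.3] open 34.1
cap 82 [[-35.8, -30.2, -8.1, 16.3, 24.9], [-37.0, -28.7, 5.4, 25.9, 29.3]] top max a [40.2 47. ] b [-44.2 -37.9  49.1  52.6]
```

Call:
drive_tool(moves=[[[-1,0,1,0,40],[-2,0,1.5,0,40],[-3,0,2,0,40],[-3,0,2,0,40]]])

```text
clock: 20.98
tcp_pos: [0.6354, -0.0268, 0.0266]
tool_rot: [[-0.8, 0.125, 0.586], [0.108, 0.992, -0.065], [-0.59, 0.011, -0.807]]
ft_force: [-4.5, 0.4, 0.5]
opening: 0.0341
grasp_force: 2.6
```

Call:
drive_tool(moves=[[[-1,0,1,0,40],[-2,0,1.5,0,40],[-3,0,2,0,40],[-3,0,2,0,40]]])

```text
clock: 21.32
tcp_pos: [0.638, -0.0272, 0.0264]
tool_rot: [[-0.801, 0.125, 0.585], [0.108, 0.992, -0.065], [-0.589, 0.011, -0.808]]
ft_force: [-8.7, 1.2, 4.7]
opening: 0.0343
grasp_force: 4.3
```

```bash
python3 -c "
from h import *
st(); cap()"
```

```text
21.32 tcp [-58.5  -0.2] 26.4 z [ 0.585 -0.065 -0.808] yang 82.8 q [ -0.9  24.5 -51.7 -22.1  -3.2   5.5] F [-8.7  1.2  4.7] open 34.3
cap 82 [[-33.0, -27.5, -0.4, 30.8, 41.9], [-23.0, -18.9, 5.0, 24.4, 29.0]] top max a [44.3 60.6] b [-42.9 -38.6  48.8  52.4]
```

Force is rising slightly; I'll keep going in small steps.

Call:
drive_tool(moves=[[[-0.8,0,0.6,0,40],[-1.6,0,1.2,0,40],[-1.6,0,1.2,0,40]]])

```text
clock: 21.62
tcp_pos: [0.6384, -0.0273, 0.0258]
tool_rot: [[-0.803, 0.125, 0.583], [0.107, 0.992, -0.064], [-0.587, 0.011, -0.81]]
ft_force: [-13.7, 1.9, 7.7]
opening: 0.034
grasp_force: 7.6
```

Call:
drive_tool(moves=[[[-0.8,0,0.6,0,40],[-1.6,0,1.2,0,40],[-1.6,0,1.2,0,40]]])

```text
clock: 21.87
tcp_pos: [0.6387, -0.0273, 0.0255]
tool_rot: [[-0.804, 0.124, 0.582], [0.107, 0.992, -0.064], [-0.585, 0.011, -0.811]]
ft_force: [-21.7, 2.6, 16.9]
opening: 0.0346
grasp_force: 11.5
```

```bash
python3 -c "
from h import *
st(); cap()"
```

```text
21.87 tcp [-57.9  -0.2] 25.5 z [ 0.582 -0.064 -0.811] yang 82.8 q [ -0.9  24.6 -51.4 -21.7  -3.1   5.4] F [-21.7   2.6  16.9] open 34.6
cap 82 [[-38.5, -30.8, -0.1, 39.0, 44.9], [-27.1, -21.8, 5.4, 23.7, 28.9]] top max a [44.9 48.6] b [-41.5 -38.6  50.6  53.4]
```

```bash
python3 -c "
from h import *
c=shot('scene'); cv2.imwrite('pics/s4.png',cv2.resize(c['pixels'][195:275,205:305],(800,600)[:2],interpolation=2))"
```

```text
(no output)
```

View pics/s4.png

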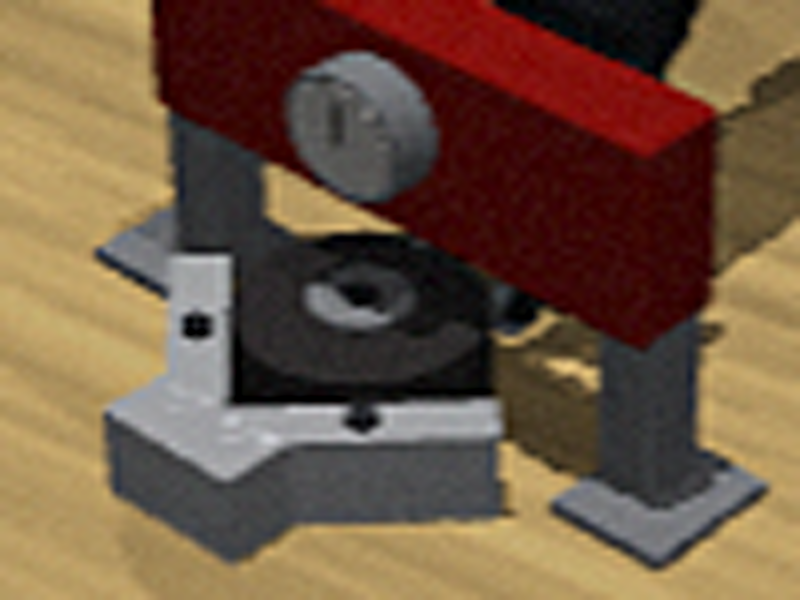

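The roller is in the V against the left face (235,330); its cap centre is at about (360,297) in the crop and the V's inner corner at (232,402). I'll measure the two relative to each other.

```bash
python3 -c "
from h import *
c=shot('scene')
f=lambda u,v,z: w2g(plane(c,[[205+(u+.5)/8-.5,195+(v+.5)/7.5-.5]],z)[0])
print('cap',f(360,297,.054),'corner',f(232,402,.04),'face ends L',f(232,255,.04),'R',f(500,402,.04))
print('ring edges',[f(*p,.054) for p in((304,297),(416,297),(360,266),(360,329))])
print('roller rim L',f(237,305,.05),'front',f(355,382,.05))"
```

```text
cap [0.2 3.6] corner [63.7  2.5] face ends L [ -0.2 -63.3] R [ 0.5 71.7]
ring edges [array([ 13.7, -11.1]), array([-13.3,  18.4]), array([-13.8, -10.1]), array([14.4, 17.5])]
roller rim L [ 29.9 -29.1] front [34.9 34.8]
```

The cap centre is about 67 mm before the corner and within 1 mm of the V's middle line, which runs 4 mm to +y of the tool. I'll recentre the tool on that line and press once more.

Call:
drive_tool(moves=[[[3,0,-2,0,40],[7,2,-5,0,40],[7,4,-5,0,40],[3,4,-2,0,40],[1,4,-0.5,0,40],[0,4,0.5,0,40],[-0.8,4,1,0,40],[-0.8,4,1,0,40]]])

```text
clock: 22.68
tcp_pos: [0.6387, -0.0253, 0.0231]
tool_rot: [[-0.806, 0.128, 0.577], [0.109, 0.992, -0.069], [-0.581, 0.007, -0.814]]
ft_force: [-19.5, -1.6, 11.3]
opening: 0.0341
grasp_force: 10.2
```

```bash
python3 -c "
from h import *
st()"
```

```text
22.68 tcp [-58.    1.7] 23.1 z [ 0.577 -0.069 -0.814] yang 82.6 q [ -0.5  24.8 -51.2 -21.4  -3.6   5.8] F [-19.5  -1.6  11.3] open 34.1
```

Call:
drive_tool(moves=[[[-0.8,0,0.6,0,40],[-0.8,0,0.6,0,40],[3,0,-3,0,40],[9,0,-7,0,40],[20,0,-15,0,40],[35,0,-26,0,40],[55,0,-41,0,40],[75,0,-56,0,40]]])

```text
clock: 23.35
tcp_pos: [0.5548, -0.012, 0.0291]
tool_rot: [[-0.797, 0.125, 0.591], [0.108, 0.992, -0.065], [-0.595, 0.012, -0.804]]
ft_force: [0.2, 0.9, -0.8]
opening: 0.0343
grasp_force: 0.0
```

Call:
drive_tool(moves=[[[15,0,-20,0,40],[20,0,-45,0,40],[15,0,-75,0,40],[5,0,-110,0,40],[-5,0,-140,0,40],[-10,0,-160,0,40],[-10,0,-160,0,40],[-10,0,-160,0,40]]])

```text
clock: 24.02
tcp_pos: [0.4692, -0.0026, 0.166]
tool_rot: [[-0.795, 0.125, 0.593], [0.108, 0.992, -0.064], [-0.597, 0.013, -0.802]]
ft_force: [0.4, 0.2, -0.6]
opening: 0.0342
grasp_force: 0.0
```

```bash
python3 -c "
from h import *
st(); c=shot('scene'); cv2.imwrite('pics/s5.png',cv2.resize(c['pixels'][195:275,205:305],(800,600)[:2],interpolation=2)); c=roller(); cv2.imwrite('pics/t5.png',c['pixels'])"
```

```text
24.02 tcp [-229.1    0.8] 166.0 z [ 0.593 -0.064 -0.802] yang 82.8 q [  3.5  -6.9 -59.4   1.2  -5.7   9. ] F [ 0.4  0.2 -0.6] open 34.2
obj [-182.6  107.2] 32.0 288
```

View pics/s5.png

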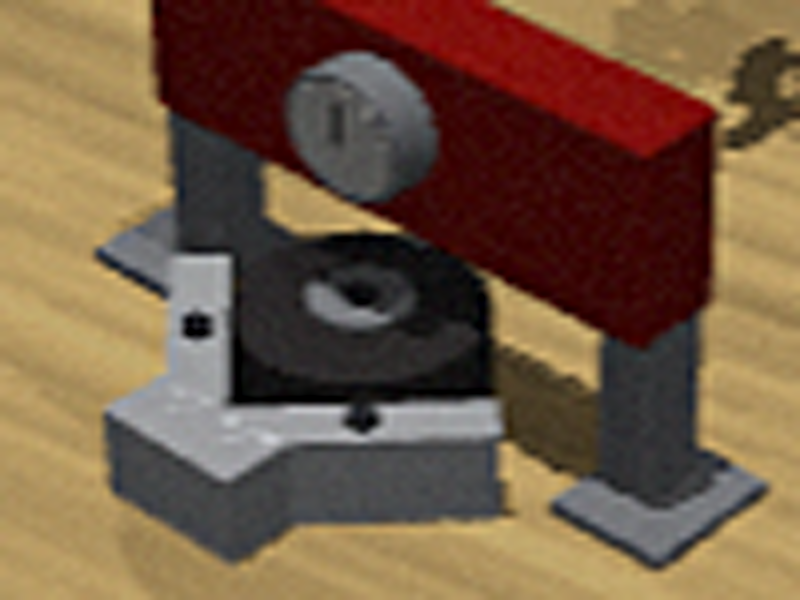

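View pics/t5.png

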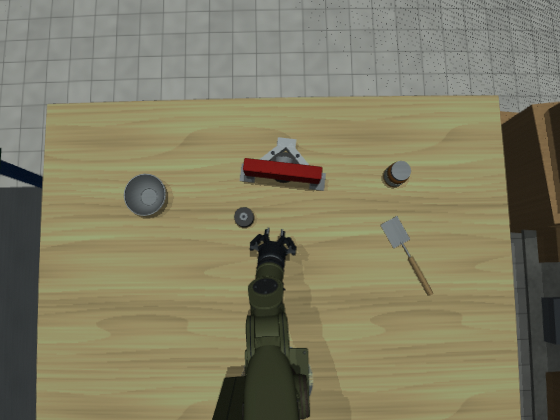

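The roller stayed seated in the V, with its cap at (360,297) as before. The small roller (244,216), bowl (146,196), jar (398,173) and spatula (405,250) are unmoved, and the arm is clear of everything.

```bash
python3 -c "
from workcell import *
print(finish_job())"
```

```text
the job is handed in; nothing more can be done
None
```

The large roller was slid under the bridge and pushed home in the V-block (it stopped against about 20 N, and the camera put it within about 1 mm of the seat); the small roller, bowl, jar and spatula are where they were, and I handed the job in at about 24 s without seeing the verdict.

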